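# Close up the paint pots

## Task

Clear the stirring paddles off the paint pots and lids and put every paddle into the grey tray, and screw each lid fully tight and level onto the pot of its own colour. Leave the glue bottle, the sanding block and the model house where they are.

Things in the scene. Friction and masses are not known exactly. Their poses are not given: they have to be found in the camera images.
- blue_pot: White paint pot with blue band and shoulder, 84 mm dia, clamped on a bolted steel plate 112 mm square: it stays put. Origin: centre of the plate's underside, z up. Neck 40 mm dia, its rim 112 mm above the origin; shoulder below it at 86 mm. A grey sprung sealing plug (32 mm dia) stands 5 mm above the rim. A black mark on the shoulder points along +x.
- blue_rim (a point): Centre of the blue pot's rim, axes as the pot. Round the neck 3 thread ramps (50 mm dia over them, 4 mm thick), 120 deg apart. Counter-clockwise from +x, a lid lug drops in with its middle within 10 deg of 0 (120, 240). Each ramp starts at -21 deg, underside 9 mm below the rim, slopes down clockwise to 15 mm below at -76, then level to a stop at -91, which also blocks lugs riding on top.
- blue_seal (a joint): Sealing plug of the blue pot: metres pressed down; 0 = up (5 mm proud of the rim), 0.004 = lid fully tight. Spring: 3 N at 0, plus 1 N per mm.
- blue_lid: Blue screw lid: twelve-sided cap, 61 mm across flats, 24 mm high, about 45 g, open side down. Origin: centre of its lower edge, z up; white stripe on top along +x. Flats face 0, 30, 60.. deg from +x. Inside, 3 lugs (8 mm wide, 4 mm thick) at the lower edge at 0, 120, 240 deg. 2 mm play round the thread, top wall 4 mm.
- blue_lid_top (a point): Centre of the blue lid's top. Set on with its lugs over ramps, the lid rides (lower edge 5 to 11 mm below the rim): turn it back counter-clockwise (from above) till it drops to 15 mm below, on the plug. Then clockwise: the lugs go under the ramps and draw it 4 mm further down; tight at 66 to 81 deg past drop-in, lower edge 93 mm above the pot's origin. It stays when released.
- orange_pot: White paint pot with orange band and shoulder, on a bolted steel plate: exactly like the blue pot in shape, sizes, origin and marks.
- orange_rim (a point): Centre of the orange pot's rim, 112 mm above its origin; thread exactly like the blue pot's.
- orange_seal (a joint): Sealing plug of the orange pot; like the blue one.
- orange_lid: Orange screw lid, for the orange pot: exactly like the blue lid in shape, sizes, origin and stripe.
- orange_lid_top (a point): Centre of the orange lid's top, 24 mm above its origin; it works like the blue one.
- paddle_1: Wooden stirring paddle, 180 x 22 x 12 mm, 30 g, the +x end painted red. Origin: centre of its underside, x along its length. Starts, if present, lying across the mouth of the blue pot, on its plug.
- paddle_2: Wooden stirring paddle, 180 x 22 x 12 mm, 30 g, the +x end painted red. Origin: centre of its underside, x along its length. Starts, if present, lying across the mouth of the orange pot, on its plug.
- paddle_3: Wooden stirring paddle, 180 x 22 x 12 mm, 30 g, the +x end painted red. Origin: centre of its underside, x along its length. Starts, if present, lying across the top of the blue lid.
- paddle_4: Wooden stirring paddle, 180 x 22 x 12 mm, 30 g, the +x end painted red. Origin: centre of its underside, x along its length. Starts, if present, lying across the top of the orange lid.
- tray: Grey plastic tray, fixed to the bench, 230 (x) x 190 (y) x 35 mm high, walls and floor 5 mm. Origin: centre of its underside.
- glue: White glue bottle, 44 mm dia, 120 mm high, standing; a bystander, leave it alone. Origin: centre of its underside.
- sander: Cork sanding block, 70 x 100 x 33 mm; a bystander, leave it alone. Origin: centre of its underside.
- house: Small model apartment block, 60 x 90 x 110 mm; a bystander, leave it alone. Origin: centre of its underside.

How it is judged:
At the end, for the whole second after the job is handed in: Each lid on the pot of its colour, centred within 4 mm, level within 0.06 rad, within 1.6 mm of fully tight, plug pressed over 2.5 mm; every paddle present lies in the tray (middle within 105 x 90 mm of its centre, under 45 mm high); all at rest (horizontal distance between blue_lid and blue_pot below 0.004 m and z of blue_lid in the frame of blue_pot between 0.088 and 0.0946 m and angle between each of blue_lid, orange_lid's own z axis and vertical below 0.06 rad and value of joint each of blue_seal, orange_seal above 0.0025 m and linear speed of each of blue_lid, orange_lid, paddle_1, paddle_2, paddle_3, paddle_4 below 0.02 m/s and horizontal distance between orange_lid and orange_pot below 0.004 m and z of orange_lid in the frame of orange_pot between 0.088 and 0.0946 m and x of paddle_1 in the frame of tray between -0.105 and 0.105 m and y of paddle_1 in the frame of tray between -0.09 and 0.09 m and z of each of paddle_1, paddle_2, paddle_3, paddle_4 in the frame of tray below 0.045 m and x of paddle_2 in the frame of tray between -0.105 and 0.105 m and y of paddle_2 in the frame of tray between -0.09 and 0.09 m and x of paddle_3 in the frame of tray between -0.105 and 0.105 m and y of paddle_3 in the frame of tray between -0.09 and 0.09 m and x of paddle_4 in the frame of tray between -0.105 and 0.105 m and y of paddle_4 in the frame of tray between -0.09 and 0.09 m); the robot touches nothing.
It fails at once if the glue was moved more than 30 mm (distance of glue from where it was at the start of the episode above 0.03 m).
It fails at once if the sander was moved more than 30 mm (distance of sander from where it was at the start of the episode above 0.03 m).
It fails at once if the house was moved more than 30 mm (distance of house from where it was at the start of the episode above 0.03 m).
Of paddle_1, paddle_2, paddle_3, paddle_4 only 2 to 4 are there at a start; the rules pass over those that are not, and their reading is None.
At some moment in a run one of blue_lid, orange_lid may be knocked a few centimetres aside while the robot is not near it.
It also fails if it takes over 210 s, if anything falls off the work surface, if the arm or the gripper's body presses on something with over 40 N, if the wrist force passes 120 N, or if a joint passes its speed limit or range.

## Robot

A 6-joint arm with a two-finger parallel gripper is mounted at the origin on the work surface. World frame = base frame: x ahead of the robot, y to its left, z up, the work surface at z = 0. Lengths are in m, angles in rad, forces in N, time in s.
With the tool pointing down it reaches from about 0.375 to 0.975 m from the base axis. Payload 3.8 kg.
Tool frame: the origin (TCP) lies midway between the tips of the shut fingers; the grasp point (between the pads) lies 19 mm behind it (env.pinch_z is the distance from the TCP to the grasp point, in m); z points along the fingers, y is the direction in which the jaws open and shut (so a half turn about z gives the same grasp; the last joint's range is limited). The gripper opens to 85 mm and grips with 20 to 120 N. Pads are 22 mm wide; open, the fingers measure 114 mm over their backs; the gripper's body (76 mm by 85 mm) begins 54 mm behind the grasp point. The pads swing forward as they close: fully open they stand 13 mm farther back than shut.
Start: joints at [-1.187, 0.264, 1.604, -0, 1.274, -0.037], TCP at [0.276, -0.616, 0.231] pointing down, gripper open.
Joint ranges: [-2.63, 2.63], [-0.94, 2.18], [0.31, 2.57], [-1.31, 4.45], [0, 2.66], [-2.55, 2.55]. Speed limits (rad/s): [2.57, 2.57, 3.14, 3.14, 3.14, 3.14].

## Interface

Orientations are given as a unit quaternion [x, y, z, w].
In Python, from plant import env gives the robot as it stands. Calls block until the motion is done:
- env.move_ptp(position, orientation): joint-space move of the TCP to a pose.
- env.move_straight(position, orientation=None, v=0.15): straight line of the TCP; orientation=None keeps the orientation; v is the mean speed in m/s.
- env.move_j(angles): joint-space move.
- env.grip(opening, grasp_force=None): finger opening in m; grasp_force is the grip in N (None keeps the last); returns when the fingers have stopped.
- env.wait(seconds).
- env.solve_ik(position, orientation): joint angles nearest the present ones, or None.
- env.state(): the state.
- env.read_camera(name): name is "scene" or "top"; returns the picture (384x512x3 uint8, red, green, blue); there is no depth.
- env.camera_params(name): a dict with "intrinsics" (3x3 intrinsics, pixels), "rvec" (rotation vector, rad) and "tvec" (3), from world to camera coordinates, as OpenCV has them. Camera axes: x right, y down, z forward; pixel columns grow to the right and rows downward; lengths in m; the calibration is good to about 2 mm. A picture is of the moment at which its call begins. camera_params takes no time and is no camera call.
A pose or a line that the arm cannot do raises env.PlanningError and nothing moves.
- env.finish_job(): hands the job in, once; it reports no verdict.
The state is a dict: "clock": time; "joint_positions": joint angles; "qvel": joint speeds; "effort": joint torques, N m; "tcp_pos": TCP position; "tool_rot": TCP orientation; "ft_force": force on the tool from outside, world axes, zero at the start; "wrist_torque": the same for the moment, N m; "width": finger opening in m.
Only numpy, scipy, OpenCV 4.12 (cv2) and the standard library are available. Lean on these libraries where they do the work, as an engineer would, in place of code of your own. Each camera call takes 0.05 s, during which the arm holds its last target. There are 200 camera calls.

## Working session

There is one attempt and no reset: what is moved stays moved. The work goes in short steps, each a Python script; the robot and the scene stay as the last script left them, time stands still between calls to the robot, and variables do not carry over. Pictures are saved under pics/ and viewed, about 12 in all and at most 16, crops included, and the job is handed in when it is done.

```bash
ls; mkdir -p pics
python3 - <<'E'
from plant import env
import cv2
for n in ("scene","top"):
    im=env.read_camera(n); cv2.imwrite(f"pics/{n}0.png",cv2.resize(im[:,:,::-1],None,fx=1.5,fy=1.5,interpolation=cv2.INTER_CUBIC))
    p=env.camera_params(n); print(p)
    R,_=cv2.Rodrigues(p["rvec"] if hasattr(p["rvec"],'shape') else __import__('numpy').array(p["rvec"])); print(-R.T@p["tvec"])
print(env.state(), env.pinch_z)
E
```

```text
pics
{'intrinsics': array([[375.03445542,   0.        , 255.62905294],
       [  0.        , 375.03445542, 192.16515534],
       [  0.        ,   0.        ,   1.        ]]), 'rvec': array([ 2.24430285,  1.0696211 , -0.40419145]), 'tvec': array([-0.35701439, -0.30959853,  1.25209258])}
[ 1.04158482 -0.36819837  0.75536572]
{'intrinsics': array([[449.86050224,   0.        , 255.5971927 ],
       [  0.        , 449.86050224, 193.98690663],
       [  0.        ,   0.        ,   1.        ]]), 'rvec': array([ 2.20930368, -2.16098101,  0.05580242]), 'tvec': array([-0.01918127,  0.58893168,  1.15655417])}
[ 0.51735    -0.01902102  1.19029962]
{'clock': 0.1, 'joint_positions': array([-1.18691277e+00,  2.64701872e-01,  1.60528355e+00, -2.11104761e-06,
        1.27367381e+00, -3.68696280e-02]), 'qvel': array([-0.00086064, -0.00082167, -0.00297833,  0.00024653, -0.0009531 ,
        0.00196315]), 'effort': array([-1.55426651e-04, -5.16706967e+01, -3.68590415e+01, -6.20806600e-05,
        6.28162481e-03,  1.37956428e-05]), 'tcp_pos': array([ 0.27546619, -0.61549478,  0.2300454 ]), 'tool_rot': array([ 9.77951754e-01,  2.08828396e-01, -1.79378021e-04, -1.01759791e-03]), 'ft_force': array([ 0.24941818, -0.80103674, -0.15660121]), 'wrist_torque': array([-0.03211474, -0.03434411,  0.0294179 ]), 'width': 0.08508476472657794} 0.0187
```

View pics/scene0.png

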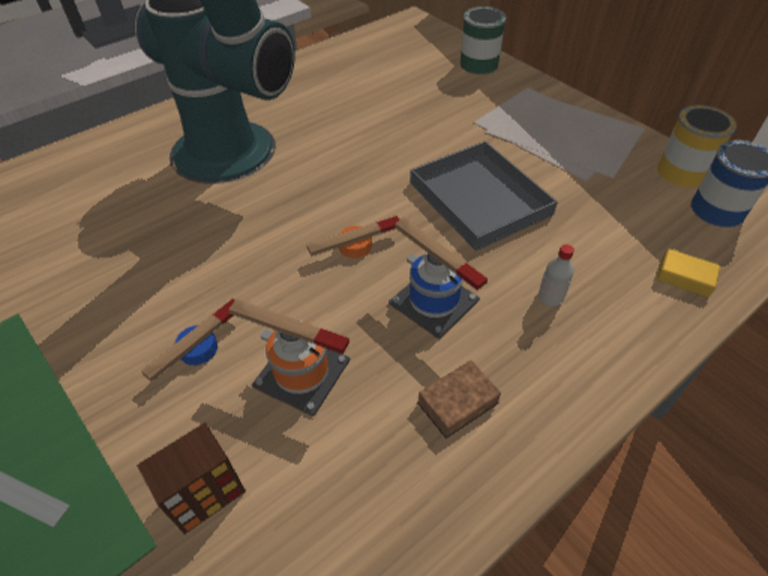

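View pics/top0.png

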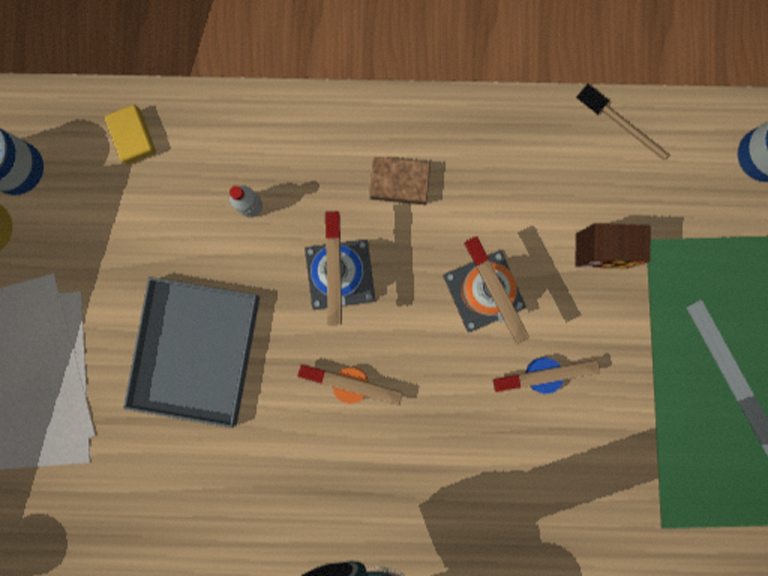

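The views show all four paddles. In the top picture (1.5x) the paddle ends are at (332,212)-(334,325) on the blue pot, (474,238)-(522,340) on the orange pot, (494,385)-(600,368) on the blue lid and (300,370)-(402,400) on the orange lid. The tray corners are about (150,278), (258,294), (234,426) and (126,408).

```bash
cat > h.py <<'E'
from plant import env
import numpy as np, cv2
def cam(n):
    p=env.camera_params(n); R,_=cv2.Rodrigues(np.array(p["rvec"],float)); t=np.array(p["tvec"],float); K=np.array(p["intrinsics"])
    return K,R,t
def ray(n,uv,z):
    K,R,t=cam(n); d=R.T@np.linalg.inv(K)@np.array([uv[0],uv[1],1.]); c=-R.T@t
    return c+d*(z-c[2])/d[2]
def q(psi): return [np.cos(psi/2),np.sin(psi/2),0,0]
def save(im,name,box=None,f=1.5):
    if box: u,v,w,h=box; im=im[v:v+h,u:u+w]
    cv2.imwrite(f"pics/{name}.png",cv2.resize(im[:,:,::-1],None,fx=f,fy=f,interpolation=cv2.INTER_CUBIC))
def rep(tag=""):
    s=env.state(); print(tag,"t=%.1f"%s["clock"],"tcp",np.round(s["tcp_pos"],4),"F",np.round(s["ft_force"],1),"w=%.4f"%s["width"])
    return s
E
python3 - <<'E'
from h import *
P={1:((332,212),(334,325),.129),2:((474,238),(522,340),.129),3:((494,385),(600,368),.036),4:((300,370),(402,400),.036)}
im=env.read_camera("top").astype(int); r,g,b=im[...,0],im[...,1],im[...,2]
red=((r>90)&(g<50)&(b<50)).astype(np.uint8)
n,l,s,c=cv2.connectedComponentsWithStats(red)
for k,(a,e,z) in P.items():
    A=ray("top",np.array(a)/1.5,z);E=ray("top",np.array(e)/1.5,z)
    print(k,A.round(3),E.round(3),"len",np.linalg.norm(A-E).round(3),"ctr",((A+E)/2).round(3),"phi",np.degrees(np.arctan2(*(A-E)[1::-1])).round(1))
for i in range(1,n):
    if s[i,4]>20: print("red",(c[i]*1.5).round(0),s[i,4],ray("top",c[i],.129).round(3),ray("top",c[i],.036).round(3))
T=[ray("top",np.array(p)/1.5,.035) for p in [(150,278),(258,294),(234,426),(126,408)]]
print(np.round(T,3),np.mean(T,0),[np.linalg.norm(T[i]-T[i-1]).round(3) for i in range(4)])
E
```

```text
1 [0.706 0.077 0.129] [0.527 0.069 0.129] len 0.179 ctr [0.617 0.073 0.129] phi 2.6
2 [ 0.669 -0.149  0.129] [ 0.51  -0.226  0.129] len 0.177 ctr [ 0.59  -0.187  0.129] phi 25.9
3 [ 0.432 -0.198  0.036] [ 0.465 -0.377  0.036] len 0.182 ctr [ 0.449 -0.287  0.036] phi 100.4
4 [0.45  0.133 0.036] [ 0.404 -0.042  0.036] len 0.181 ctr [0.427 0.045 0.036] phi 75.1
red [236. 192.] 47 [0.735 0.232 0.129] [0.754 0.254 0.036]
red [332. 224.] 138 [0.687 0.077 0.129] [0.702 0.085 0.036]
red [476. 250.] 150 [ 0.65  -0.152  0.129] [ 0.661 -0.164  0.036]
red [311. 373.] 131 [0.451 0.103 0.129] [0.445 0.114 0.036]
red [507. 382.] 137 [ 0.444 -0.203  0.129] [ 0.437 -0.219  0.036]
[[0.602 0.396 0.035]
 [0.578 0.209 0.035]
 [0.353 0.242 0.035]
 [0.379 0.428 0.035]] [0.47799802 0.31872966 0.035     ] [np.float64(0.225), np.float64(0.189), np.float64(0.228), np.float64(0.187)]
```

```bash
cat > pad.py <<'E'
from h import *
TC=np.array([.478,.319]); TA=np.radians(-8.3)
def fit(p,psis,z):
    """first yaw reachable, most central last joint"""
    best=None
    for ps in psis:
        j=env.solve_ik([*p,z],q(ps))
        if j is not None and (best is None or abs(j[5])<best[0]): best=(abs(j[5]),ps)
    return best and best[1]
def paddle(c,phi,under,s,slot,off=.055):
    phi=np.radians(phi); u=np.array([np.cos(phi),np.sin(phi)]); p=np.array(c)+s*off*u
    psi=fit(p,[phi,phi+np.pi,phi-np.pi],.25)
    env.grip(.06)
    env.move_ptp([*p,max(under+.07,.15)],q(psi))
    env.move_straight([*p,under-.007],v=.15)
    env.grip(0.0,30); w=rep("grip")["width"]
    env.move_straight([*p,.25],v=.3)
    if w<.015: print("MISSED"); return False
    n=np.array([-np.sin(TA),np.cos(TA)]); best=None
    for d,rot in ((TA,0),(TA+np.pi,0)):
        pt=TC+slot*n+s*off*np.array([np.cos(d),np.sin(d)])
        ps=fit(pt,[psi+d-phi+k*2*np.pi for k in(-1,0,1)],.25)
        if ps is not None:
            j=env.solve_ik([*pt,.25],q(ps))
            if best is None or abs(j[5])<best[0]: best=(abs(j[5]),pt,ps)
    _,pt,ps=best
    env.move_ptp([*pt,.2],q(ps)); env.move_straight([*pt,.024],v=.25)
    print("in tray w=%.4f"%env.state()["width"])
    env.grip(.036); env.move_straight([*pt,.2],v=.3); return True
E
python3 - <<'E'
from pad import *
paddle((.617,.073),2.6,.117,1,.05); rep()
save(env.read_camera("scene"),"p1")
E
```

```text
grip t=4.4 tcp [0.6729 0.0756 0.1114] F [ 1.  -0.1  3.5] w=0.0214
in tray w=0.0213
 t=8.1 tcp [0.5391 0.3603 0.1995] F [-0.8  0.1 -0.3] w=0.0363
```

View pics/p1.png

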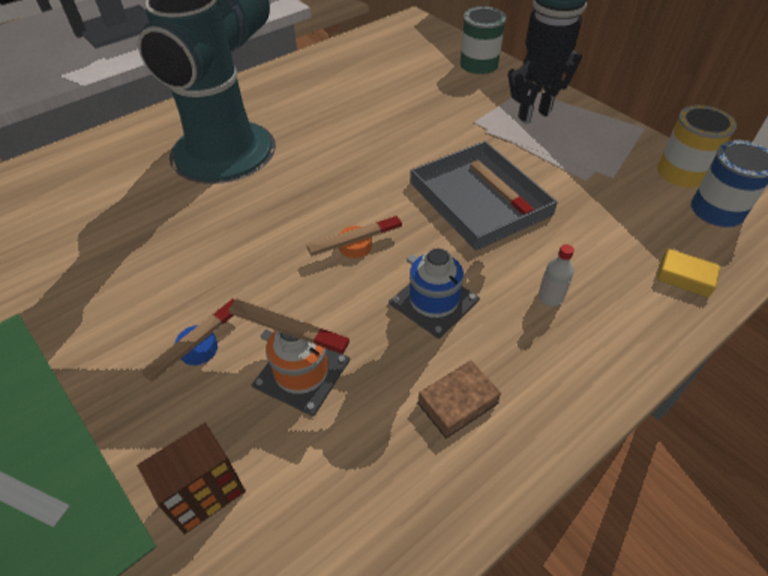

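Paddle 1 lies in the tray, around (500,190), and nothing else has moved. I'll use the same procedure for the other three and stop on a miss.

Run:
```python
from pad import *
ok=paddle((.59,-.187),25.9,.117,1,.017) and paddle((.449,-.287),100.4,.024,-1,-.017) and paddle((.427,.045),75.1,.024,1,-.05); rep(ok)
env.move_ptp([.42,.42,.25],env.state()["tool_rot"]) if False else None
t=env.read_camera("top");s=env.read_camera("scene")
np.save("t.npy",t);np.save("s.npy",s)
save(t,"t2");save(t,"t2c",(190,140,210,130),3.8)
```

```text
grip t=11.6 tcp [ 0.6404 -0.1633  0.1114] F [1.2 0.7 2.2] w=0.0215
in tray w=0.0210
grip t=20.3 tcp [ 0.4595 -0.3416  0.018 ] F [-1.5 -0.5  3.8] w=0.0212
in tray w=0.0213
grip t=28.4 tcp [0.4419 0.0983 0.0178] F [-0.7  0.8  3. ] w=0.0216
in tray w=0.0214
True t=32.4 tcp [0.4156 0.2771 0.199 ] F [-1.2  0.1  0.3] w=0.0361
```

View pics/t2.png

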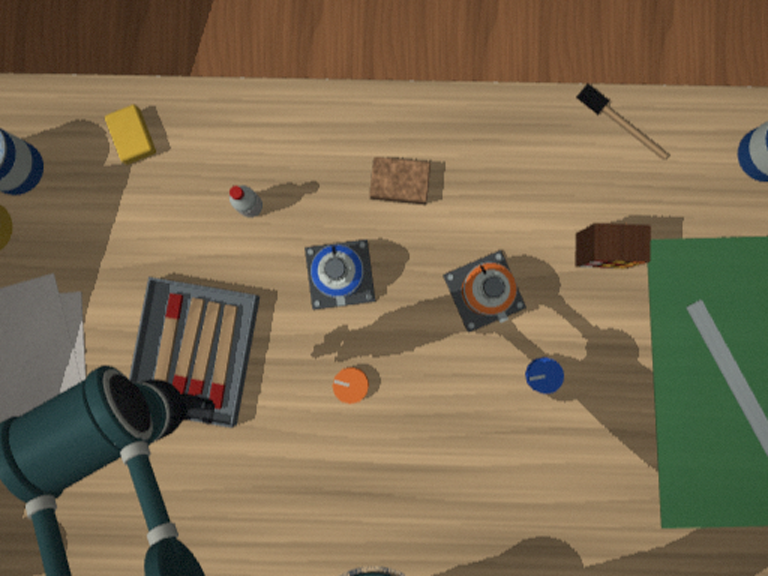

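View pics/t2c.png

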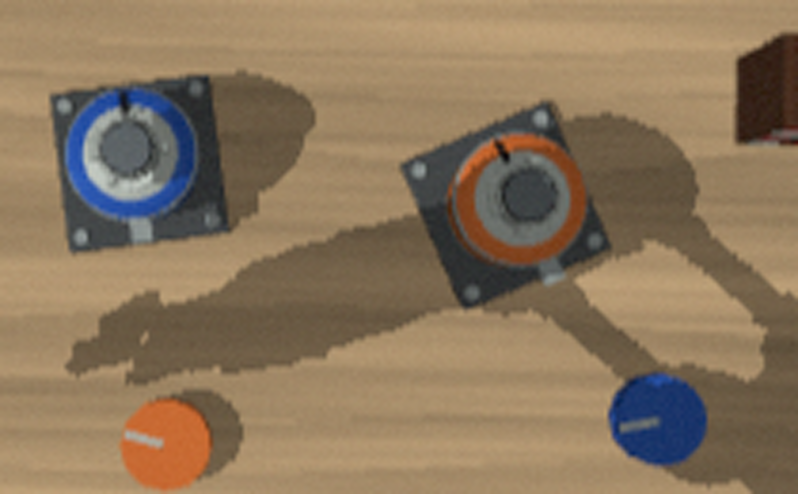

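All four paddles lie in the tray. In the crop both pots and both lids are clear. The black marks point up (+x), tilted clockwise in the image on the blue pot and counter-clockwise on the orange one, and the lid stripes run from the centre towards the left (+y). Next I'll measure centres and yaws.

```bash
cat > meas.py <<'E'
from h import *
from scipy.optimize import least_squares
def hsv(im): return cv2.cvtColor(im,cv2.COLOR_RGB2HSV)
def cmask(im,col):
    lo,hi=((5,150,90),(16,255,255)) if col=="orange" else ((105,150,60),(125,255,255))
    return cv2.inRange(hsv(im),lo,hi)
def blob(im,col,n,near,z,rad):
    """biggest colour blob within rad of world point near; contour cast to plane z"""
    m=cmask(im,col); k,l,s,c=cv2.connectedComponentsWithStats(m)
    i=max((i for i in range(1,k) if np.linalg.norm(ray(n,c[i],z)[:2]-near)<rad),key=lambda i:s[i,4],default=None)
    if i is None: return None
    b=(l==i).astype(np.uint8); ct=max(cv2.findContours(b,cv2.RETR_EXTERNAL,cv2.CHAIN_APPROX_NONE)[0],key=len)[:,0].astype(float)
    # contour runs through pixel centres of edge pixels: push out half a pixel
    d=ct-ct.mean(0); ct+=.5*d/np.linalg.norm(d,axis=1)[:,None]
    return np.array([ray(n,p,z)[:2] for p in ct])
def circ(n,pts,r):
    K,R,t=cam(n); nad=(-R.T@t)[:2]; c=pts.mean(0)
    for _ in range(3):
        a=pts[(pts-c)@(c-nad)>0]
        f=least_squares(lambda x:np.linalg.norm(a-x,axis=1)-r,c,loss="soft_l1",f_scale=.001); c=f.x
    free=least_squares(lambda x:np.linalg.norm(a-x[:2],axis=1)-x[2],[*c,r])
    return c,np.sqrt(np.mean((np.linalg.norm(a-c,axis=1)-r)**2)),free.x
def axis(im,n,c,z,test,rmin,rmax):
    """direction from c to the marked pixels between rmin and rmax"""
    ys,xs=np.nonzero(test); P=np.array([ray(n,p,z)[:2] for p in zip(xs,ys)])-c; r=np.linalg.norm(P,axis=1)
    P=P[(r>rmin)&(r<rmax)]; v=P.mean(0); return np.degrees(np.arctan2(v[1],v[0])),len(P),np.linalg.norm(v)
def stripe(im,col):
    h=hsv(im); return h[...,1]<130
def lid(im,col,near,rad=.08):
    p=blob(im,col,"top",near,.024,rad)
    if p is None: return None
    c,e,f=circ("top",p,.0312)
    H=hsv(im); t=H[...,1]<(150 if col=="orange" else 130)
    return c,axis(im,"top",c,.024,t,.003,.027),e,f
E
python3 - <<'E'
from meas import *
t,s=np.load("t.npy"),np.load("s.npy")
for col,near in (("blue",(.617,.073)),("orange",(.59,-.187))):
    near=np.array(near)
    for n,im in (("top",t),("scene",s)):
        p=blob(im,col,n,near,.086,.05); c,e,f=circ(n,p,.042); print(col,n,"shoulder",c.round(4),"rms",e.round(4),"free",f.round(4))
        h=hsv(im); gm=((h[...,1]<60)&(h[...,2]<130)&(h[...,2]>50)).astype(np.uint8)
        k,l,st,cc=cv2.connectedComponentsWithStats(gm)
        for i in range(1,k):
            w=ray(n,cc[i],.117)[:2]
            if st[i,4]>15 and np.linalg.norm(w-near)<.03: print("  grey",w.round(4),st[i,4],"expect",)
        if n=="top":
            print("  mark",axis(im,n,c,.086,h[...,2]<45,.026,.041))
for col,near in (("blue",(.449,-.287)),("orange",(.427,.045))):
    print(col,"lid",lid(t,col,np.array(near)))
E
```

```text
blue top shoulder [0.6151 0.0692] rms 0.0035 free [0.6184 0.0721 0.0381]
  grey [0.6188 0.0646] 292 expectTraceback (most recent call last):
  File "<stdin>", line 13, in <module>
  File "meas.py", line 25, in axis
    ys,xs=np.nonzero(test); P=np.array([ray(n,p,z)[:2] for p in zip(xs,ys)])-c; r=np.linalg.norm(P,axis=1)
                                        ~~~^^^^^^^
  File "h.py", line 7, in ray
    K,R,t=cam(n); d=R.T@np.linalg.inv(K)@np.array([uv[0],uv[1],1.]); c=-R.T@t
          ~~~^^^
  File "h.py", line 4, in cam
    p=env.camera_params(n); R,_=cv2.Rodrigues(np.array(p["rvec"],float)); t=np.array(p["tvec"],float); K=np.array(p["intrinsics"])
ValueError: time passes only in moves, steps and waits
```

```bash
python3 - <<'E'
import re
s=open("h.py").read()
s=s.replace("def cam(n):","import functools\n@functools.lru_cache(None)\ndef cam(n):")
s=s.replace("def q(psi)","""def rays(n,uv,z):
    K,R,t=cam(n); uv=np.atleast_2d(np.asarray(uv,float)); d=np.c_[uv,np.ones(len(uv))]@np.linalg.inv(K).T@R; c=-R.T@t
    return (c+d*((z-c[2])/d[:,2])[:,None])[:,:2]
def q(psi)""")
open("h.py","w").write(s)
m=open("meas.py").read()
m=m.replace("P=np.array([ray(n,p,z)[:2] for p in zip(xs,ys)])-c","P=rays(n,np.c_[xs,ys],z)-c").replace("return np.array([ray(n,p,z)[:2] for p in ct])","return rays(n,ct,z)")
open("meas.py","w").write(m)
E
python3 - <<'E'
from meas import *
t,s=np.load("t.npy"),np.load("s.npy")
for col,near in (("blue",(.617,.073)),("orange",(.59,-.187))):
    near=np.array(near)
    for n,im in (("top",t),("scene",s)):
        p=blob(im,col,n,near,.086,.05); c,e,f=circ(n,p,.0385); g=least_squares(lambda x:np.linalg.norm(p-x[:2],axis=1)-x[2],[*c,.04],loss="soft_l1",f_scale=.001).x
        print(col,n,"shoulder",c.round(4),"rms",e.round(4),"outer half free",f.round(4),"all free",g.round(4))
        K,R,T=cam(n); uv=K@(R@np.array([*near,.117])+T); uv=(uv[:2]/uv[2]).astype(int); 
        if n=="top": print("  mark",axis(im,n,f[:2],.086,hsv(im)[...,2]<45,.026,.041)); 
        print(uv); print(hsv(im)[uv[1],uv[0]-22:uv[0]+22:1,1:].tolist())
for col,near in (("blue",(.449,-.287)),("orange",(.427,.045))):
    print(col,"lid",lid(t,col,np.array(near)))
E
```

```text
blue top shoulder [0.6185 0.073 ] rms 0.0032 outer half free [0.6183 0.0721 0.0382] all free [0.6178 0.0717 0.0395]
  mark (np.float64(8.885937890608217), 5, np.float64(0.03261641363976995))
[222 179]
[[94, 168], [92, 167], [94, 168], [93, 167], [89, 154], [25, 83], [15, 68], [111, 151], [180, 173], [196, 172], [193, 172], [149, 171], [8, 183], [11, 169], [11, 163], [12, 152], [11, 93], [28, 102], [18, 100], [27, 104], [20, 101], [23, 100], [22, 103], [20, 104], [23, 102], [28, 100], [23, 101], [15, 101], [18, 99], [24, 73], [10, 75], [13, 81], [10, 99], [12, 126], [7, 104], [7, 109], [43, 101], [170, 108], [196, 104], [201, 103], [202, 101], [75, 95], [31, 57], [24, 42]]
blue scene shoulder [0.6221 0.0682] rms 0.0022 outer half free [0.7761 0.1317 0.2039] all free [0.623  0.0657 0.0386]
[291 168]
[[96, 143], [96, 144], [96, 144], [96, 144], [96, 143], [83, 139], [93, 142], [94, 144], [94, 146], [94, 149], [95, 153], [95, 155], [92, 155], [95, 156], [82, 158], [70, 152], [57, 129], [10, 104], [8, 92], [8, 92], [11, 94], [8, 94], [11, 93], [8, 93], [8, 94], [8, 94], [8, 96], [11, 95],
[... 1139 characters left out ...]
, 157], [103, 149], [97, 140], [86, 119], [24, 85], [8, 62], [9, 58], [4, 58], [9, 59], [9, 59], [14, 56], [21, 61], [13, 60], [9, 59], [9, 58], [17, 59], [13, 59], [9, 57], [13, 57], [0, 48], [13, 79], [13, 98], [63, 102], [155, 107], [182, 108], [183, 106], [184, 104], [169, 104], [117, 107], [93, 110]]
blue lid (array([ 0.45123076, -0.28503055]), (np.float64(108.62379649043433), 27, np.float64(0.014366483176098876)), np.float64(0.0013447215764884144), array([ 0.45033452, -0.28812204,  0.02874736]))
orange lid (array([0.42635937, 0.04499132]), (np.float64(81.27281903431248), 26, np.float64(0.016044202440825557)), np.float64(0.00856791948807354), array([0.4142096 , 0.05236533, 0.02220872]))
```

```bash
python3 - <<'E'
m=open("meas.py").read()
m=m.replace("((5,150,90),(16,255,255))","((3,140,60),(20,255,255))").replace("((105,150,60),(125,255,255))","((100,140,40),(130,255,255))")
m=m.replace("    # contour runs","    ct=cv2.convexHull(ct.astype(np.int32))[:,0].astype(float); ct=np.concatenate([np.linspace(a,b,max(2,int(np.hypot(*(b-a)))),endpoint=False) for a,b in zip(ct,np.roll(ct,-1,0))])\n    # contour runs")
open("meas.py","w").write(m)
E
python3 - <<'E'
from meas import *
t,s=np.load("t.npy"),np.load("s.npy")
un=lambda p:np.array(p)/3.8+[190,140]-.37
for col,near,plug,pl in (("blue",(.617,.073),(128,148),[(52,95),(208,77),(228,230),(72,251)]),("orange",(.59,-.187),(529,194),[(403,165),(552,102),(608,247),(465,307)])):
    near=np.array(near)
    for n,im in (("top",t),("scene",s)):
        p=blob(im,col,n,near,.086,.05); c,e,f=circ(n,p,.042); print(col,n,"shoulder",c.round(4),"rms",e.round(4),"free",f.round(4))
    print("  plug",rays("top",un(plug),.117).round(4))
    C=rays("top",un(pl),.008); print("  plate",C.mean(0).round(4),"sides",np.linalg.norm(C-np.roll(C,-1,0),axis=1).round(4))
    v=[C[0]-C[3],C[1]-C[2]]; w=[C[0]-C[1],C[3]-C[2]]; print("  yaw",[np.degrees(np.arctan2(a[1],a[0])).round(1) for a in v],[np.degrees(np.arctan2(-a[0],a[1])).round(1) for a in w])
for col,near in (("blue",(.449,-.287)),("orange",(.427,.045))):
    print(col,"lid",lid(t,col,np.array(near)))
E
```

```text
blue top shoulder [0.6178 0.0716] rms 0.0006 free [0.6181 0.0719 0.0417]
blue scene shoulder [0.6309 0.035 ] rms 0.01 free [0.6215 0.0494 0.031 ]
  plug [[0.6185 0.071 ]]
  plate [0.6184 0.0715] sides [0.1094 0.1076 0.109  0.1097]
  yaw [np.float64(9.0), np.float64(8.8)] [np.float64(7.8), np.float64(8.9)]
orange top shoulder [ 0.5942 -0.1815] rms 0.0004 free [ 0.5942 -0.1813  0.0421]
orange scene shoulder [ 0.6046 -0.1881] rms 0.0026 free [ 0.6073 -0.1893  0.044 ]
  plug [[ 0.5949 -0.1819]]
  plate [ 0.5948 -0.1833] sides [0.1125 0.1075 0.1073 0.107 ]
  yaw [np.float64(24.5), np.float64(21.7)] [np.float64(24.2), np.float64(24.0)]
blue lid (array([ 0.45115123, -0.28565547]), (np.float64(107.46227036372814), 26, np.float64(0.014468717415075974)), np.float64(0.0009398326273285503), array([ 0.45048641, -0.2878969 ,  0.02938953]))
orange lid (array([0.42556748, 0.04818427]), (np.float64(75.45458290548233), 29, np.float64(0.015176037928881593)), np.float64(0.0006126979317729695), array([0.42583376, 0.04801012, 0.03143084]))
```

The three independent estimates of each pot (shoulder circle, plug, plate) agree within about 1.5 mm, and the fitted radii match the given sizes. I use blue pot (0.618, 0.0714) at 8.6° and orange pot (0.5945, -0.182) at 23.6°. Orange lid first, with a fresh look and a centring squeeze.

```bash
cat > lidjob.py <<'E'
from meas import *
D=np.radians
POT={"blue":((.618,.0714),8.6),"orange":((.5945,-.182),23.6)}
ZG=-.001   # TCP height above the lid's lower edge when gripped
def j6(p,psi,z):
    j=env.solve_ik([*p,z],q(D(psi))); return None if j is None else j[5]
def plan(lc,ly,pc,py):
    best=None
    for k in range(-12,13):
        for m in range(-6,7):
            a=ly+30*k; b=py+2+120*m+30*k
            if abs(a)>400 or abs(b)>400: continue
            js=[j6(lc,a,.1)]+[j6(pc,b+d,.2) for d in (15,0,-37,-80)]
            if any(x is None for x in js): continue
            # the four pot angles must run on without a wrap
            if np.ptp(js[1:])>D(110) or max(map(abs,js))>2.45: continue
            c=max(map(abs,js))
            if best is None or c<best[0]-1e-3: best=(c,a,b)
    return best
def pick(col,near):
    im=env.read_camera("top"); np.save("t.npy",im); L=lid(im,col,np.array(near)); c,(y,npx,_),e,f=L
    print(col,"lid",c.round(4),"yaw %.1f"%y,"rms %.4f"%e,"free r %.4f"%f[2],"px",npx)
    return c,y
def grasp(c,y,psi):
    p90=min((psi-90,psi+90),key=lambda a:abs(j6(c,a,.1) if j6(c,a,.1) is not None else 9))
    env.grip(.085,20)
    env.move_ptp([*c,.1],q(D(p90))); env.move_straight([*c,ZG],v=.12)
    env.grip(.055,20); rep("centring"); env.grip(.085)
    env.move_straight([*c,.06],v=.2); env.move_ptp([*c,.06],q(D(psi))); env.move_straight([*c,ZG],v=.12)
    env.grip(.05,60); s=rep("gripped"); env.move_straight([*c,.25],v=.2); rep("lifted")
    return s["width"]
E
python3 - <<'E'
from lidjob import *
c,y=pick("orange",(.4256,.048)); pc,py=POT["orange"]
b=plan(c,y,pc,py); print(b)
w=grasp(c,y,b[1])
if w>.055:
    env.move_ptp([*pc,.25],q(D(b[2]))); rep("over pot")
    save(env.read_camera("scene"),"o1",(100,80,300,220),2.6)
E
```

```text
orange lid [0.4256 0.0482] yaw 75.5 rms 0.0006 free r 0.0314 px 29
(np.float64(1.0457435213047424), np.float64(45.454582905482326), -244.4)
centring t=35.5 tcp [ 4.265e-01  4.820e-02 -1.000e-04] F [-1.2  1.3  6.5] w=0.0605
gripped t=38.7 tcp [4.271e-01 4.830e-02 4.000e-04] F [-0.6 -0.   4.8] w=0.0598
lifted t=40.1 tcp [0.4246 0.0481 0.2485] F [-0.4  0.2 -1.1] w=0.0596
over pot t=41.5 tcp [ 0.5942 -0.1815  0.2494] F [0.3 0.2 0.5] w=0.0593
```

View pics/o1.png

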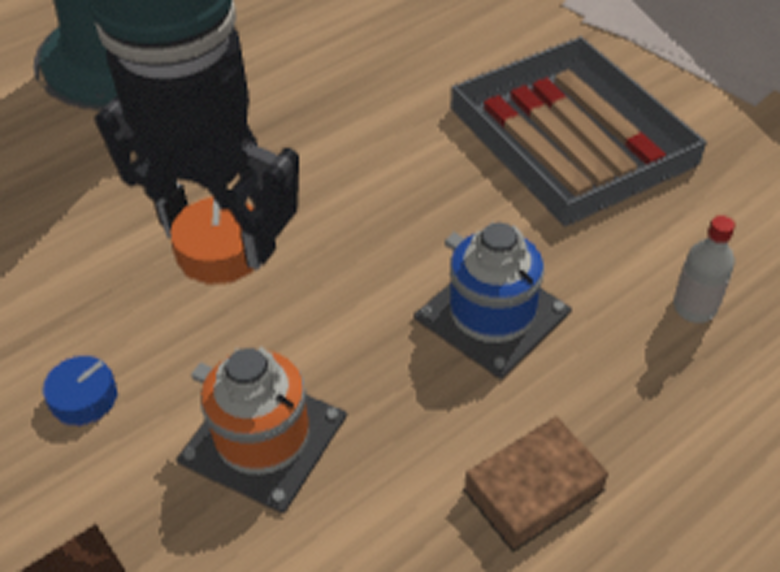

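The orange lid is held level over its pot, at crop position (215,240), and the blue lid still stands at (80,388). Now lower it while watching force.

```bash
cat >> lidjob.py <<'E'
def lower(pc,psi):
    env.move_straight([*pc,.118+ZG],v=.15); env.wait(.2); f0=rep("above")["ft_force"][2]
    for h in (.112,.108,.105,.1025,.100,.098,.097):
        env.move_straight([*pc,h+ZG],v=.03); s=env.state(); f=s["ft_force"][2]-f0
        print("edge %.4f dF %.1f lat %s z %.4f"%(h,f,s["ft_force"][:2].round(1),s["tcp_pos"][2]))
        if f>15: return False,f0
    return True,f0
def screw(pc,psi,f0,end=74,step=6):
    T0=env.state()["wrist_torque"][2]
    for th in [*range(step,end,step),end]:
        h=.097-.004*np.clip((th-30)/37,0,1)-.0005
        env.move_ptp([*pc,h+ZG],q(D(psi-th))); s=env.state()
        print("th %d dF %.1f tq %.2f z %.4f w %.4f"%(th,s["ft_force"][2]-f0,s["wrist_torque"][2]-T0,s["tcp_pos"][2],s["width"]))
        if abs(s["wrist_torque"][2]-T0)>4: print("high torque"); return th
    return end
E
python3 - <<'E'
from lidjob import *
pc,_=POT["orange"]; ok,f0=lower(pc,-244.4); print(ok,f0)
if ok: print(screw(pc,-244.4,f0)); rep()
E
```

```text
above t=42.8 tcp [ 0.5954 -0.1823  0.1184] F [-0.  -0.6 -0.4] w=0.0593
edge 0.1120 dF -0.8 lat [ 0.  -0.2] z 0.1105
edge 0.1080 dF -0.6 lat [-1.1  0.2] z 0.1066
edge 0.1050 dF 0.4 lat [0.3 0.6] z 0.1037
edge 0.1025 dF 0.4 lat [-0.4  0.4] z 0.1013
edge 0.1000 dF 0.4 lat [-0.1 -0.1] z 0.0988
edge 0.0980 dF 1.1 lat [ 0.7 -0.2] z 0.0975
edge 0.0970 dF 3.4 lat [-0.2  0.2] z 0.0965
True -0.3820421887425176
th 6 dF 4.6 tq -0.03 z 0.0960 w 0.0595
th 12 dF 4.0 tq -0.03 z 0.0959 w 0.0595
th 18 dF 4.5 tq -0.06 z 0.0957 w 0.0595
th 24 dF 5.4 tq -0.06 z 0.0956 w 0.0598
th 30 dF 4.6 tq -0.02 z 0.0955 w 0.0596
th 36 dF 5.9 tq -0.04 z 0.0950 w 0.0597
th 42 dF 6.2 tq -0.06 z 0.0945 w 0.0596
th 48 dF 5.5 tq -0.03 z 0.0940 w 0.0592
th 54 dF 7.6 tq -0.04 z 0.0935 w 0.0597
th 60 dF 7.4 tq -0.07 z 0.0930 w 0.0597
th 66 dF 7.1 tq -0.08 z 0.0925 w 0.0594
th 72 dF 8.1 tq -0.05 z 0.0925 w 0.0595
th 74 dF 8.2 tq -0.09 z 0.0925 w 0.0594
74
 t=48.0 tcp [ 0.5952 -0.1823  0.0925] F [-0.2  0.3  7.8] w=0.0594
```

It dropped in and screwed down with the expected spring force. Release, check, and pick the blue lid from a fresh picture.

Run:
```python
from lidjob import *
pc,_=POT["orange"]
env.grip(.085); rep("open"); env.move_straight([*pc,.25],v=.25); env.move_ptp([.42,.30,.3],env.state()["tool_rot"]) 
im=env.read_camera("top"); s=env.read_camera("scene")
p=blob(im,"orange","top",np.array(pc),.117,.04); print("orange lid top on pot",*circ("top",p,.0312))
save(s,"o2",(100,80,300,220),2.6)
L=pick("blue",(.451,-.2865)); print(plan(*L,*POT["blue"])); rep()
```

```text
open t=48.3 tcp [ 0.5937 -0.1817  0.0905] F [-0.6 -0.1 -0.2] w=0.0850
orange lid top on pot [ 0.59712378 -0.18652894] 0.003663117607303342 [ 0.59213472 -0.17675012  0.0409084 ]
blue lid [ 0.4498 -0.3216] yaw 105.0 rms 0.0009 free r 0.0296 px 26
(np.float64(0.9276128742964662), np.float64(-254.99786443344954), -229.4)
 t=51.1 tcp [0.4206 0.2993 0.2998] F [-0.3 -0.2  0.1] w=0.0849
```

View pics/o2.png

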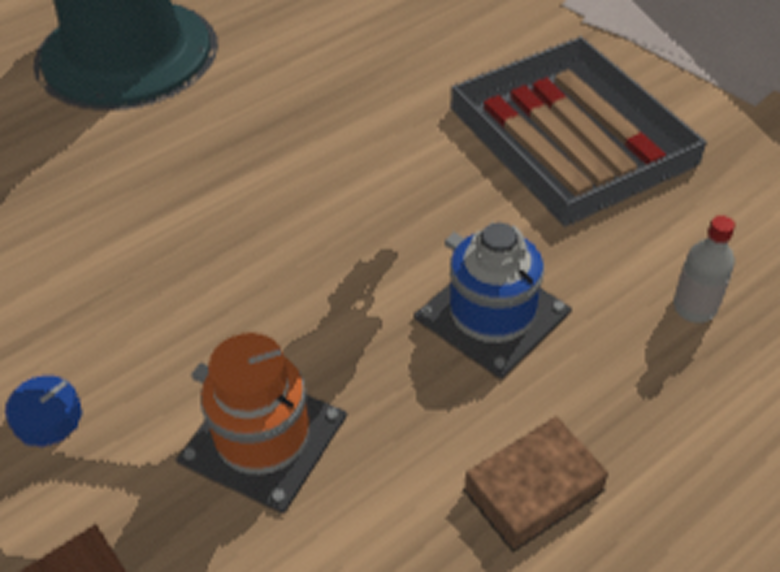

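The knock has happened: the blue lid moved about 35 mm, to crop (43,410), and may still be moving or tilted. The orange lid sits on its pot. I'll look again after a wait.

Run:
```python
from lidjob import *
env.wait(.5)
L=pick("blue",(.4498,-.3216)); im=np.load("t.npy"); s=env.read_camera("scene")
a=cv2.resize(s[180:280,90:230],None,fx=4,fy=4,interpolation=cv2.INTER_CUBIC); b=cv2.resize(im[220:280,330:400],(490,400),interpolation=cv2.INTER_CUBIC)[:, :230]
save(np.hstack([a,b]),"b1",None,1)
print(plan(*L,*POT["blue"]))
```

```text
blue lid [ 0.4498 -0.3216] yaw 103.8 rms 0.0009 free r 0.0296 px 26
(np.float64(0.90637823978222), np.float64(-256.21451937061863), -229.4)
```

View pics/b1.png

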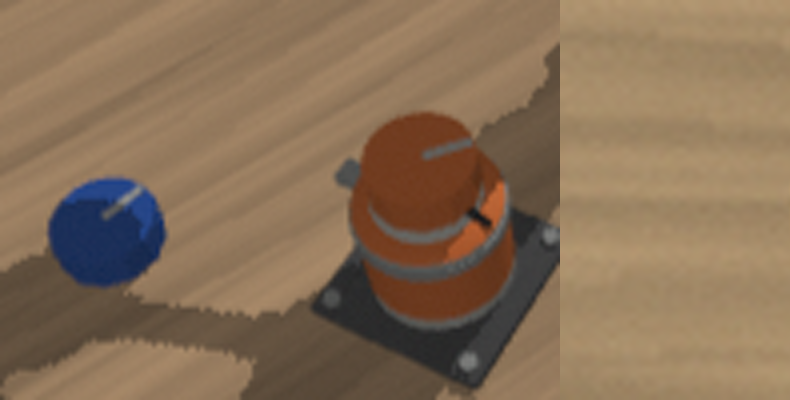

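The orange lid is level and seated, and the blue lid lies flat, partly in shadow. Now the blue lid.

Run:
```python
from lidjob import *
c,y=np.array([.4496,-.3228]),102.5; pc,py=POT["blue"]
b=plan(c,y,pc,py); print(b)
w=grasp(c,y,b[1])
if w>.055:
    env.move_ptp([*pc,.25],q(D(b[2]))); s=env.read_camera("scene"); save(s,"b2",(150,30,250,180),2.6)
    ok,f0=lower(pc,b[2]); print(ok,f0)
    if ok: print(screw(pc,b[2],f0)); rep()
```

```text
(np.float64(0.8954147715327663), -257.5, -229.4)
centring t=55.6 tcp [ 4.504e-01 -3.235e-01  2.000e-04] F [0.1 0.9 4.6] w=0.0602
gripped t=58.9 tcp [ 0.4508 -0.3238  0.0006] F [0.3 0.9 5.6] w=0.0597
lifted t=60.3 tcp [ 0.4488 -0.3222  0.2483] F [-0.9 -0.4 -0.6] w=0.0594
above t=63.1 tcp [0.6189 0.0714 0.1184] F [ 0.4  0.  -0.4] w=0.0597
edge 0.1120 dF 0.2 lat [0.8 0.6] z 0.1105
edge 0.1080 dF 1.1 lat [-0.4 -0.2] z 0.1067
edge 0.1050 dF 1.6 lat [0.3 0.3] z 0.1037
edge 0.1025 dF 0.4 lat [ 0.3 -0.4] z 0.1013
edge 0.1000 dF -0.0 lat [ 0.2 -0.2] z 0.0988
edge 0.0980 dF 3.8 lat [-0.1  0.5] z 0.0975
edge 0.0970 dF 4.6 lat [-0.5  0.5] z 0.0965
True -0.38236799551317896
th 6 dF 4.1 tq 0.00 z 0.0960 w 0.0598
th 12 dF 4.9 tq -0.05 z 0.0958 w 0.0598
th 18 dF 5.5 tq -0.07 z 0.0957 w 0.0594
th 24 dF 4.7 tq -0.04 z 0.0956 w 0.0594
th 30 dF 4.9 tq 0.02 z 0.0955 w 0.0595
th 36 dF 5.2 tq -0.05 z 0.0950 w 0.0594
th 42 dF 5.6 tq -0.05 z 0.0945 w 0.0596
th 48 dF 6.6 tq -0.02 z 0.0940 w 0.0596
th 54 dF 6.7 tq -0.06 z 0.0935 w 0.0596
th 60 dF 7.1 tq -0.04 z 0.0930 w 0.0598
th 66 dF 9.1 tq -0.09 z 0.0926 w 0.0595
th 72 dF 8.5 tq -0.05 z 0.0926 w 0.0598
th 74 dF 9.2 tq -0.08 z 0.0926 w 0.0597
74
 t=68.3 tcp [0.6189 0.0714 0.0926] F [ 1.1 -0.7  8.8] w=0.0597
```

View pics/b2.png

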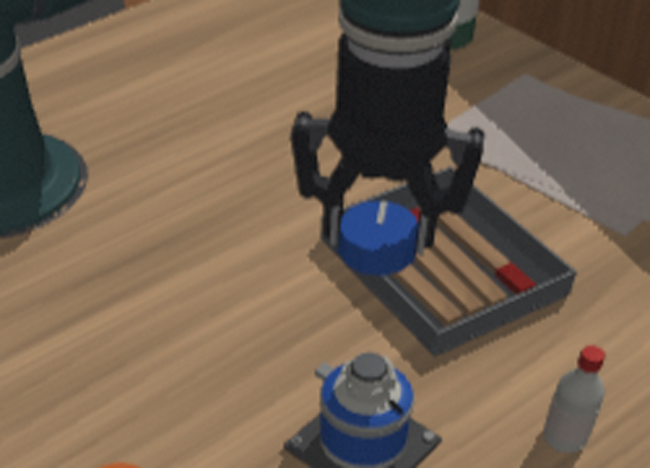

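The blue lid was held level over its pot in that picture, and it has since screwed down the same way. I'll release it, check both stripes, and feel each lid top with the shut fingers: 117 mm is tight, 121 mm would be loose.

Run:
```python
from lidjob import *
def probe(pc):
    env.grip(0.0,20); env.move_ptp([*pc,.15],env.state()["tool_rot"]); env.move_straight([*pc,.124],v=.05); env.wait(.2); f0=env.state()["ft_force"][2]
    for z in (.121,.1195,.1185,.1175,.117,.1165,.116):
        env.move_straight([*pc,z],v=.02); env.wait(.15); s=env.state(); f=s["ft_force"][2]-f0; print("  z %.4f dF %.1f"%(s["tcp_pos"][2],f))
        if f>3: break
    env.move_straight([*pc,.2],v=.2)
pc=POT["blue"][0]
env.grip(.085); rep("open"); env.move_straight([*pc,.2],v=.25)
print("blue"); probe(pc); print("orange"); env.move_ptp([*POT["orange"][0],.2],env.state()["tool_rot"]); probe(POT["orange"][0])
env.move_ptp([.35,.45,.3],env.state()["tool_rot"]); env.wait(.5); rep()
im=env.read_camera("top"); s=env.read_camera("scene")
save(im,"f1",(70,140,320,150),2.4); save(s,"f2",(100,60,300,220),2.6)
```

```text
open t=68.6 tcp [0.6171 0.0713 0.0905] F [ 0.1 -0.2  1. ] w=0.0850
blue
  z 0.1210 dF 0.4
  z 0.1195 dF 1.1
  z 0.1185 dF -0.0
  z 0.1175 dF 0.9
  z 0.1172 dF 1.9
  z 0.1171 dF 4.6
orange
  z 0.1210 dF 0.3
  z 0.1195 dF 0.3
  z 0.1185 dF -0.0
  z 0.1175 dF 0.5
  z 0.1172 dF 2.2
  z 0.1171 dF 4.9
 t=82.5 tcp [0.3501 0.4499 0.3   ] F [-0.3  0.3 -0.5] w=-0.0001
```

View pics/f1.png

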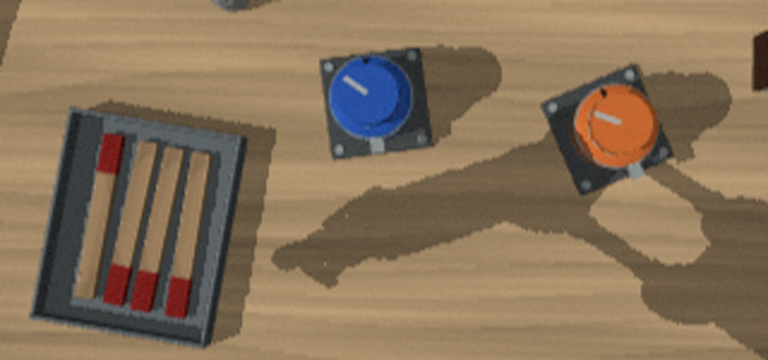

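View pics/f2.png

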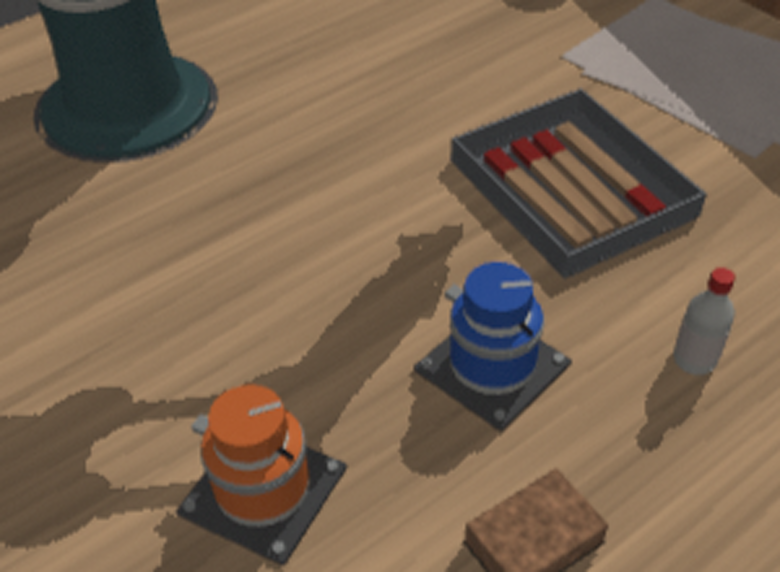

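All four paddles lie flat in the tray. Both lids sit level, with tops felt at about 117 mm. The stripes read about 56° on blue and 72° on orange, which matches the expected screw angle. The bystanders in view (glue, sander) are in place, and the robot is clear of everything.

```bash
python3 -c "
from plant import env
env.finish_job(); print(env.state()['clock'])"
```

```text
the job is handed in; nothing more can be done
the job is handed in; nothing more can be done
```

The job is handed in at about 83 s of the 210 s allowed: all four paddles are in the grey tray, and each lid is screwed onto the pot of its own colour. The hand-in gave no verdict, so the result rests on my own checks.

- **Lids:** Each lid dropped in at the first try, and I turned each 74° clockwise. After release, the shut fingers met both tops at about 117 mm, which is the fully tight height (loose would be 121 mm). The stripes match the expected angles, about 56° on blue and 72° on orange, and both lids look level.
- **Knock:** The blue lid was knocked about 35 mm aside during the run. I measured it again before picking it up.
- **Paddles and bystanders:** In the last pictures all four paddles lie flat in the tray. The glue and sanding block are where they were. The last crops barely show the model house; I never worked near it, and it was in place in the full view taken at 32 s.
- **Checks that disagreed:**
  - The circle fit meant to check the orange lid's centring on its pot failed, because the colour mask merged the lid with the orange shoulder. I relied on the finger check and the pictures instead.
  - The shoulder fits in the scene camera were also poor, so I placed the pots from the top view, where three measurements agreed within about 2 mm.

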